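Click the seal's pocket round to the pointer

TASK

The blender is being put back together. Turn the bamboo turntable (an upright post near its rim serves as the handle) until the pocket that holds the flat ring-shaped silicone seal clicks in at the steel pointer, then let go. Do not touch the seal itself with the gripper.

Things in the scene. Friction and masses are not known exactly. Their poses are not given: they have to be found in the camera images.
- turntable: Bamboo disc, 300 mm across, top face 34 mm above the counter, free to turn up to 3 rad either way. Origin on its vertical axis, 22 mm above the counter; z up, x towards the post. Three round pockets (rims 80 mm across, 10 mm high) centred 85 mm from the axis at 0, +120, -120 degrees from x: a clear lid at 0, the seal and a steel measuring cup in the others, either way round; all lower than 66 mm.
- post (a point): The turntable's grip: upright round dark-wood post, 20 mm in diameter, 137 mm from the turning axis, from 34 to 106 mm above the counter. This point is on its centre line, 82 mm above the counter, and goes round with the disc.
- seal: Flat silicone ring, 64 mm across outside, 44 mm inside, 8 mm thick, lying in a pocket (up to 4 mm off its centre) and riding with the turntable. Origin at the centre of its underside, z up.
- spot (a point): Place of a pocket's centre when clicked in, 85 mm from the axis towards the pointer: a steel upright outside the rim on the robot's side, 50 mm high, with an arrow tip 15 mm over the rim. A hidden sprung roller stops each pocket there: it draws the disc in from about 8 degrees off; getting in takes about 2 N at the post from 19 degrees off. Elsewhere light friction holds the disc.
Not all that is in view belongs to the job. There is more than one size of the seal; the one meant has the size given above.

How it is judged:
By the outcome, as a careful person would: the job done as asked, in the order asked, and still so for the second after the job is handed in, with the robot touching nothing.
It also fails if it takes over 38 s, if anything falls off the work surface, if the arm or the gripper's body presses on something with over 40 N, if the wrist force passes 120 N, or if a joint passes its speed limit or range.

ROBOT

A 6-joint arm with a two-finger parallel gripper is mounted at the origin on the work surface. World frame = base frame: x ahead of the robot, y to its left, z up, the work surface at z = 0. Lengths are in m, angles in degrees, forces in N, time in s.
With the tool pointing down it reaches from about 0.325 to 1 m from the base axis. Payload 5.1 kg.
Tool frame: the origin (TCP) lies on the centre line of the jaws, within the pads' length; the fingertips stand 17 mm ahead of it and the grasp point (between the pads) lies 2 mm behind it; x points along the fingers, z is the direction in which the jaws open and shut, and the axes are right-handed (so a half turn about x gives the same grasp; the last joint's range is limited). The gripper opens to 85 mm and grips with 20 to 120 N. Pads are 22 mm wide; open, the fingers measure 114 mm over their backs; the gripper's body (76 mm by 85 mm) begins 54 mm behind the grasp point. The pads swing forward as they close: fully open they stand 13 mm farther back than shut.
Start: joints at [-71.826, 7.093, 94.555, -0, 78.352, -4.733], TCP at [0.253, -0.599, 0.248] pointing down, gripper open.
Joint ranges: [-149.61, 149.61], [-58.7, 133.49], [1.44, 155.28], [-77.14, 257.14], [18.33, 153.61], [-166.67, 166.67]. Speed limits (degrees/s): [147.25, 147.25, 180, 180, 180, 180].

INTERFACE

Orientations are given as [roll, pitch, yaw] about the fixed x, y, z axes, in that order (R = Rz(yaw) Ry(pitch) Rx(roll)).
In Python, from station import get_state, capture, camera_info, sign_off gives the robot as it stands. The module is installed in compiled form; this text tells all that it offers.
- The arm moves only by the tool play_rows, never from a script. Its argument "increments" is a list of rows, each a list of 2 entries, a list of its own where there are three numbers: the shift along the tool's x, y, z each as a share of 25 mm, from -1 to 1, then the turn, a rotation vector about the tool's x, y, z each as a share of 0.1 rad, from -1 to 1. A call has 1 to 10 rows; each row shifts and turns the commanded pose from where the row before left it, along the tool's axes as they then stand; what a row does not reach is not made up. A row lasts 1/10 s, in which the tool goes at most 50 mm and 8.59 degrees, less where a joint would pass 70% of its speed; a pose out of reach is approached as far as the arm can. A call with a number of a shift or a turn outside -1 to 1 is refused whole. A call with a gripper value outside its range is refused whole. "claw" is the closure, from 0 (fully open) to 1 (shut), set as the call begins (left out, the last holds). The fingers move at their own pace and stop on an object; "squeeze" is the grip in N (left out, the last holds). Time passes only in rows, so rows that do not move let the fingers close. It gives the time, the measured TCP pose, the force and the opening at its end, in the units of the state.
- get_state(): the state, without advancing time (a new reading comes with each control period).
- capture(name): name is "scene" or "top"; returns the picture (384x512x3 uint8, red, green, blue); there is no depth.
- camera_info(name): a dict with "mtx" (3x3 intrinsics, pixels), "R" (3x3) and "t" (3): a world point X has camera coordinates R X + t. Camera axes: x right, y down, z forward; pixel columns grow to the right and rows downward; lengths in m; the calibration is good to about 2 mm. A picture is of the moment at which its call begins. camera_info takes no time and is no camera call.
- sign_off(): hands the job in, once; it reports no verdict.
The state is a dict: "time_s": time; "joints": joint angles; "qvel": joint speeds; "joint_efforts": joint torques, N m; "position": TCP position; "ee_rot": TCP orientation; "force": force on the tool from outside, world axes, zero at the start; "ft_torque": the same for the moment, N m; "finger_gap": finger opening in m.
Only numpy, scipy, OpenCV 4.12 (cv2) and the standard library are available. Lean on these libraries where they do the work, as an engineer would, in place of code of your own. Each camera call takes 0.05 s, during which the arm holds its last target. There are 200 camera calls.

## Working session

There is one attempt and no reset: what is moved stays moved. The work goes in short steps, Python scripts to look and compute and a tool call to move; the robot and the scene stay as the last step left them, time stands still between calls to the robot, and variables do not carry over. Pictures are saved under pics/ and viewed, about 8 in all and at most 12, crops included, and the job is handed in when it is done.

Besides the shell and the picture viewer there is one more tool, called after "Request:" by a JSON object that holds its "fn" and its "kwargs", one argument or row to a line. play_rows: Moves the arm, as the interface text tells. Shift numbers are shares of 25 mm and turn numbers shares of 0.1 rad, none past 1 either way. Its arguments: {"type":"object","properties":{"increments":{"type":"array"},"claw":{"type":"number"},"squeeze":{"type":"number"}},"required":["increments"]}

```bash
mkdir -p pics; python3 - <<'E'
from station import *
import cv2,numpy as np
for n in("scene","top"):
    cv2.imwrite(f"pics/{n}0.png",capture(n)[:,:,::-1]); c=camera_info(n); print(n,c["mtx"],c["R"],c["t"])
s=get_state();print(s)
E
```

```text
scene [[410.86686634   0.         249.38694856]
 [  0.         410.86686634 191.48724652]
 [  0.           0.           1.        ]] [[ 0.76815795  0.64025561  0.00247334]
 [ 0.42943973 -0.51235497 -0.74368939]
 [-0.47488407  0.57233307 -0.66852074]] [-0.39124247 -0.21718441  1.16921733]
top [[391.18709467   0.         250.07483258]
 [  0.         391.18709467 187.10878216]
 [  0.           0.           1.        ]] [[-0.00677341 -0.99996283 -0.00533431]
 [-0.99496773  0.00727266 -0.0999316 ]
 [ 0.09996668  0.00463059 -0.99498001]] [-0.07399716  0.56846317  0.67661969]
{'time_s': 0.1, 'joints': array([-7.18257011e+01,  7.13000981e+00,  9.46265560e+01, -8.82052183e-04,
        7.83519321e+01, -4.73150821e+00]), 'qvel': array([ 0.02966806, -0.2150411 , -0.18385923,  0.03413648, -0.01126336,
       -0.06768878]), 'joint_efforts': array([ 1.64194157e-04, -4.24931788e+01, -3.66653287e+01, -1.72673331e-04,
        3.94680508e-03, -1.18860859e-05]), 'position': array([ 0.25280906, -0.59825456,  0.24717   ]), 'ee_rot': array([175.72450701,  89.8914987 , 108.63049307]), 'force': array([-0.23040499, -0.18213688,  0.14384703]), 'ft_torque': array([-0.00199916,  0.03156116, -0.02090234]), 'finger_gap': 0.08547324713382273}
```

View pics/scene0.png

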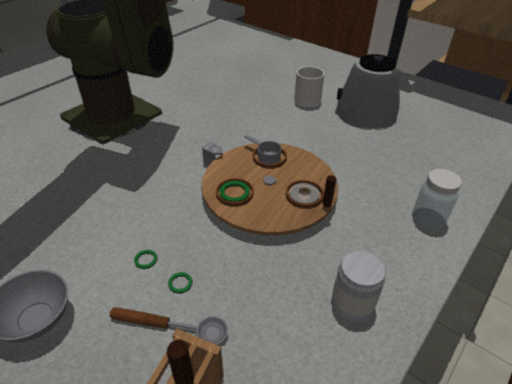

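View pics/top0.png

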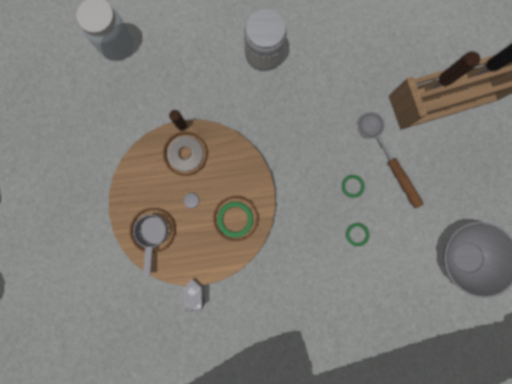

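Top view: the turntable hub is at (192,201), the post at about (178,118) and the pointer at (193,295). Candidates for the seal:
- the green ring in the pocket, (235,219)
- smaller loose green rings on the counter, (353,186) and (358,234)
- the grey ring in the pocket at (185,153), which should be the lid

I'll measure these and take one close crop.

```bash
cat > h.py <<'E'
from station import *
import cv2,numpy as np
def ray(n,uv,z):
    c=camera_info(n);R,t=c["R"],c["t"];o=-R.T@t
    d=R.T@np.linalg.inv(c["mtx"])@[*uv,1];return o+d*(z-o[2])/d[2]
def blobs(mask,amin=60):
    n,l,st,ce=cv2.connectedComponentsWithStats(mask)
    return [(ce[i],st[i]) for i in range(1,n) if st[i,4]>amin]
def green(im):
    h=cv2.cvtColor(im,cv2.COLOR_RGB2HSV);return cv2.inRange(h,(50,90,40),(85,255,255))
def wood(im):
    h=cv2.cvtColor(im,cv2.COLOR_RGB2HSV);return cv2.inRange(h,(8,60,60),(22,255,255))
E
python3 - <<'E'
from h import *
im=cv2.imread("pics/top0.png")[:,:,::-1].copy()
for ce,st in blobs(green(im)):
    z=.04 if ce[0]<300 else .008
    a=ray("top",(st[0],ce[1]),z);b=ray("top",(st[0]+st[2],ce[1]),z)
    print("green",ce,ray("top",ce,z).round(4),"width",np.linalg.norm(a-b).round(4))
m=wood(im);m[:,300:]=0
cs=max(cv2.findContours(m,cv2.RETR_EXTERNAL,cv2.CHAIN_APPROX_NONE)[0],key=cv2.contourArea)
p=cv2.convexHull(cs)[:,0];w=np.array([ray("top",q,.034)[:2] for q in p]).astype(np.float32)
e=cv2.fitEllipse(w);print("disc",e,"hub",ray("top",(192,200.5),.036))
cv2.imwrite("pics/crop.png",cv2.resize(im[95:320,95:285],None,fx=3,fy=3,interpolation=2)[:600,:,::-1])
for k in ((172,113),(185,127)): print(ray("top",k,.106),ray("top",k,.034))
E
```

```text
green [353.07207207 185.89189189] [ 0.5708 -0.2687  0.008 ] width 0.0388
green [234.5718232  218.99447514] [ 0.5106 -0.0504  0.04  ] width 0.0615
green [357.34210526 233.71929825] [ 0.4828 -0.2736  0.008 ] width 0.0402
disc ((0.5442428588867188, 0.026410197839140892), (0.29591652750968933, 0.2970978319644928), 5.366334438323975) hub [0.54398584 0.02534966 0.036     ]
[0.68283579 0.04847566 0.106     ] [0.70423758 0.0634541  0.034     ]
[0.65929231 0.0269697  0.106     ] [0.67797596 0.03946525 0.034     ]
```

View pics/crop.png

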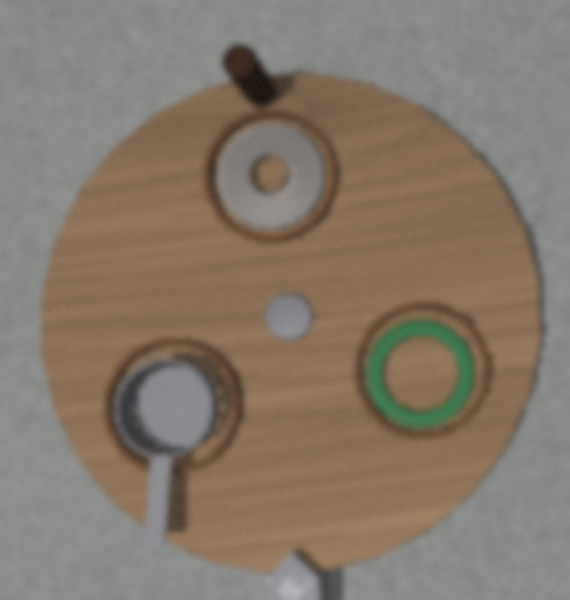

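The crop shows a green seal 62 mm across, in its pocket at (236.7,218.3) in the full image. The lid pocket is at (186,153.7), the cup pocket at (153,230), the post top at (175,114) and the pointer tip at (193,279). The loose green rings are about 40 mm, so they are decoys.

```bash
python3 - <<'E'
from h import *
c=np.array([.5442,.0262])
def A(uv,z):
    p=ray("top",uv,z)[:2];d=p-c;return p.round(4),np.hypot(*d).round(4),np.degrees(np.arctan2(d[1],d[0])).round(1)
for n,u,z in(("lid",(186,153.7),.042),("sealpk",(236.7,218.3),.042),("cup",(153.3,230),.042),("posttop",(175,114.3),.106),("tip",(193.3,279),.049),("pointer body",(194,290),.05)):print(n,*A(u,z))
s=get_state();from scipy.spatial.transform import Rotation as R
print(R.from_euler("xyz",s["ee_rot"],degrees=True).as_matrix().round(3))
E
```

```text
lid [0.6273 0.0358] 0.0836 6.6
sealpk [ 0.5118 -0.0542] 0.0867 -112.0
cup [0.4924 0.0918] 0.0836 128.3
posttop [0.6806 0.0435] 0.1375 7.2
tip [0.4087 0.02  ] 0.1357 -177.4
pointer body [0.3904 0.0186] 0.154 -177.2
[[-0.001  0.921  0.389]
 [ 0.002  0.389 -0.921]
 [-1.     0.    -0.002]]
```

Request:
{"fn": "play_rows", "kwargs": {
  "increments": [
    [[0,0.5,-0.33],[0,0,0]],
    [[0,0.95,-0.63],[0,0,0]],
    [[0,0.95,-0.63],[0,0,0]],
    [[0,0.95,-0.63],[0,0,0]],
    [[0,0.95,-0.63],[0,0,0]],
    [[0,0.95,-0.63],[0,0,0]],
    [[0,0.95,-0.63],[0,0,0]],
    [[0,0.95,-0.63],[0,0,0]],
    [[0,0.95,-0.63],[0,0,0]],
    [[0,0.95,-0.63],[0,0,0]]
  ],
  "claw": 0
}}

```text
time_s: 1.1
position: [0.4036, -0.3704, 0.248]
ee_rot: [165.1, 90.0, 98.0]
force: [-0.4, 0.8, -0.0]
finger_gap: 0.085
```

Request:
{"fn": "play_rows", "kwargs": {
  "increments": [
    [[0,0.95,-0.63],[0,0,0]],
    [[0,0.95,-0.63],[0,0,0]],
    [[0,0.95,-0.63],[0,0,0]],
    [[0,0.95,-0.63],[0,0,0]],
    [[0,0.95,-0.63],[0,0,0]],
    [[0,0.95,-0.63],[0,0,0]],
    [[0,0.95,-0.63],[0,0,0]],
    [[0,0.95,-0.63],[0,0,0]],
    [[0,0.95,-0.63],[0,0,0]],
    [[0,0.95,-0.63],[0,0,0]]
  ]
}}

```text
time_s: 2.1
position: [0.5606, -0.1329, 0.2481]
ee_rot: [-161.4, 90.0, 131.6]
force: [-0.0, -0.1, 0.0]
finger_gap: 0.0855
```

Request:
{"fn": "play_rows", "kwargs": {
  "increments": [
    [[0,0.95,-0.63],[0,0,0]],
    [[0,0.95,-0.63],[0,0,0]],
    [[0,0.95,-0.63],[0,0,0]],
    [[0,0.95,-0.63],[0,0,0]],
    [[0,0.95,-0.63],[0.3,0,0]],
    [[0,0,0],[0.9,0,0]],
    [[0,0,0],[0.9,0,0]],
    [[0,0,0],[0.6,0,0]],
    [[0,0,0],[0,0,0]],
    [[0,0,0],[0,0,0]]
  ]
}}

```text
time_s: 3.1
position: [0.6388, -0.0156, 0.2481]
ee_rot: [-122.9, 90.0, 154.6]
force: [0.3, 0.3, -0.1]
finger_gap: 0.0852
```

```bash
cat >> h.py <<'E'
from scipy.spatial.transform import Rotation as Ro
def toolrel(tx,ty):
    s=get_state();M=Ro.from_euler("xyz",s["ee_rot"],degrees=True).as_matrix();p=s["position"]
    print("pos",p.round(4),"zang",np.degrees(np.arctan2(M[1,2],M[0,2])).round(1),"j",s["joints"].round(1),"shift tool mm",(1000*M.T@(np.array([tx,ty,p[2]])-p)).round(1),"t",s["time_s"])
E
python3 -c "
from h import *
toolrel(.680,.044)"
```

```text
pos [ 0.6388 -0.0156  0.2481] zang -82.5 j [-6.2  5.7 96.   0.  78.2 76.2] shift tool mm [ -0.   48.7 -53.7] t 3.1
```

Request:
{"fn": "play_rows", "kwargs": {
  "increments": [
    [[0,0.65,-0.72],[0,0,0]],
    [[0,0.65,-0.72],[0,0,0]],
    [[0,0.65,-0.72],[0,0,0]],
    [[0.4,0,0],[0,0,0]],
    [[0.8,0,0],[0,0,0]],
    [[0.8,0,0],[0,0,0]],
    [[0.4,0,0],[0,0,0]],
    [[0,0,0],[0,0,0]]
  ]
}}

```text
time_s: 3.9
position: [0.6789, 0.0433, 0.1855]
ee_rot: [-97.2, 89.7, -179.8]
force: [-0.4, 0.9, -0.1]
finger_gap: 0.0852
```

```bash
python3 -c "
from h import *
toolrel(.680,.044)
a=capture('scene')[80:250,150:390,::-1];b=capture('top')[40:210,90:330,::-1]
cv2.imwrite('pics/c1.png',cv2.resize(np.vstack([a,b]),None,fx=1.75,fy=1.75,interpolation=2))"
```

```text
pos [0.6789 0.0433 0.1855] zang -82.6 j [-0.9 13.5 93.5 -0.  73.3 81.7] shift tool mm [-0.   1.2 -0.6] t 3.9
```

View pics/c1.png

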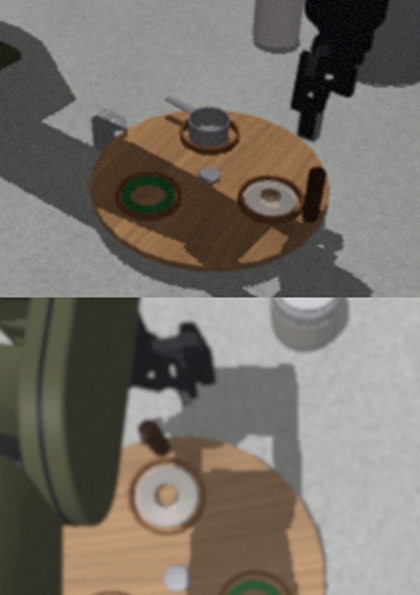

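The close look shows the gripper above the post. In the scene crop the open fingers straddle (324,126), where the TCP tip should project, and the post is at (314,195). Lowering now.

Request:
{"fn": "play_rows", "kwargs": {
  "increments": [
    [[0.4,0.05,0],[0,0,0]],
    [[0.7,0,0],[0,0,0]],
    [[0.8,0,0],[0,0,0]],
    [[0.8,0,0],[0,0,0]],
    [[0.7,0,0],[0,0,0]],
    [[0.4,0,0],[0,0,0]],
    [[0.1,0,0],[0,0,0]],
    [[0,0,0],[0,0,0]]
  ]
}}

```text
time_s: 4.8
position: [0.6818, 0.0438, 0.0906]
ee_rot: [-95.8, 90.0, -178.4]
force: [0.6, 0.2, 0.2]
finger_gap: 0.0855
```

Request:
{"fn": "play_rows", "kwargs": {
  "increments": [
    [[0,0,0],[0,0,0]],
    [[0,0,0],[0,0,0]],
    [[0,0,0],[0,0,0]],
    [[0,0,0],[0,0,0]],
    [[0,0,0],[0,0,0]],
    [[0,0,0],[0,0,0]],
    [[0,0,0],[0,0,0]],
    [[0,0,0],[0,0,0]],
    [[0,0,0],[0,0,0]],
    [[0,0,0],[0,0,0]]
  ],
  "claw": 1,
  "squeeze": 20
}}

```text
time_s: 5.8
position: [0.682, 0.0438, 0.0914]
ee_rot: [81.0, 90.0, -1.6]
force: [0.0, -0.7, 5.2]
finger_gap: 0.0198
```

Request:
{"fn": "play_rows", "kwargs": {
  "increments": [
    [[0,-0.003,0.13],[0.25,0,0]],
    [[0,-0.007,0.274],[0.5,0,0]],
    [[0,-0.007,0.274],[0.5,0,0]],
    [[0,-0.007,0.274],[0.5,0,0]],
    [[0,-0.007,0.274],[0.5,0,0]],
    [[0,-0.007,0.274],[0.5,0,0]],
    [[0,-0.007,0.274],[0.5,0,0]],
    [[0,-0.007,0.274],[0.5,0,0]],
    [[0,-0.007,0.274],[0.5,0,0]],
    [[0,-0.007,0.274],[0.5,0,0]]
  ]
}}

```text
time_s: 6.8
position: [0.6748, -0.0206, 0.0913]
ee_rot: [72.8, 90.0, -37.1]
force: [-1.6, 0.9, 6.1]
finger_gap: 0.0193
```

```bash
cat >> h.py <<'E'
def circ():
    s=get_state();p=s["position"];d=p[:2]-[.5442,.0262];M=Ro.from_euler("xyz",s["ee_rot"],degrees=True).as_matrix()
    print(p.round(4),"r",np.hypot(*d).round(4),"ang",np.degrees(np.arctan2(d[1],d[0])).round(1),"zang",np.degrees(np.arctan2(M[1,2],M[0,2])).round(1),"F tool",(M.T@s["force"]).round(1),s["finger_gap"],s["joints"].round(1))
E
python3 -c "
from h import *
circ()"
```

```text
[ 0.6748 -0.0206  0.0913] r 0.1388 ang -19.7 zang -109.9 F tool [-6.1 -1.8 -0.3] 0.01927361440484779 [ -6.3  17.9  97.8  -0.   64.3 103.6]
```

Request:
{"fn": "play_rows", "kwargs": {
  "increments": [
    [[0,-0.01,0.274],[0.5,0,0]],
    [[0,-0.01,0.274],[0.5,0,0]],
    [[0,-0.01,0.274],[0.5,0,0]],
    [[0,-0.01,0.274],[0.5,0,0]],
    [[0,-0.01,0.274],[0.5,0,0]],
    [[0,-0.01,0.274],[0.5,0,0]],
    [[0,-0.01,0.274],[0.5,0,0]],
    [[0,-0.01,0.274],[0.5,0,0]],
    [[0,-0.01,0.274],[0.5,0,0]],
    [[0,-0.01,0.274],[0.5,0,0]]
  ]
}}

```text
time_s: 7.8
position: [0.6367, -0.0768, 0.0914]
ee_rot: [108.7, 89.9, -29.9]
force: [0.8, -1.8, 4.4]
finger_gap: 0.0195
```

Request:
{"fn": "play_rows", "kwargs": {
  "increments": [
    [[0,-0.007,0.2],[0.37,0,0]],
    [[0,-0.007,0.2],[0.37,0,0]],
    [[0,-0.007,0.15],[0.25,0,0]],
    [[0,0,0],[0,0,0]],
    [[0,0,0],[0,0,0]]
  ]
}}

```text
time_s: 8.3
position: [0.6257, -0.0856, 0.0913]
ee_rot: [87.4, 89.8, -56.7]
force: [0.2, -5.7, 3.5]
finger_gap: 0.0193
```

```bash
python3 -c "
from h import *
circ()
im=capture('top');cv2.imwrite('pics/t2.png',im[:,:,::-1])
b=capture('scene')[:,:,::-1];cv2.imwrite('pics/c2.png',np.hstack([cv2.resize(im[90:310,60:310,::-1],(400,352)),cv2.resize(b[110:260,170:370],(400,300))[:352] if 0 else cv2.resize(b[110:270,170:352],(400,352))]))
for ce,st in blobs(green(im)):
  p=ray('top',ce,.04);d=p[:2]-[.5442,.0262];print(ce,st,p.round(4),np.degrees(np.arctan2(d[1],d[0])))"
```

```text
[ 0.6257 -0.0856  0.0913] r 0.1383 ang -53.9 zang -144.1 F tool [-3.5  4.7  3.2] 0.019280094477098587 [-1.260e+01  1.290e+01  1.040e+02 -1.000e-01  6.310e+01  1.315e+02]
[353.10280374 185.8317757 ] [343 176  21  21 107] [ 0.5677 -0.2604  0.04  ] -85.31491741937043
[357.33035714 233.63392857] [347 224  22  21 112] [ 0.4836 -0.265   0.04  ] -101.7495057234085
```

View pics/c2.png

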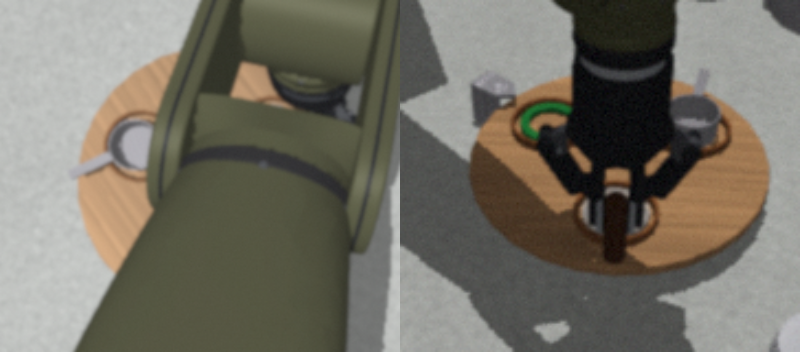

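The seal's pocket, at (548,120) in the right half, is next to the pointer, and the force already pulls forward, so the detent is drawing it in. About 3.5° to go.

Request:
{"fn": "play_rows", "kwargs": {
  "increments": [
    [[0,-0.01,0.17],[0.3,0,0]],
    [[0,-0.01,0.17],[0.3,0,0]],
    [[0,0,0],[0,0,0]],
    [[0,0,0],[0,0,0]],
    [[0,0,0],[0,0,0]]
  ]
}}

```text
time_s: 8.9
position: [0.6189, -0.0902, 0.0914]
ee_rot: [102.5, 89.8, -45.0]
force: [1.1, -6.7, 2.4]
finger_gap: 0.0192
```

```bash
python3 -c "
from h import *
circ()"
```

```text
[ 0.6189 -0.0902  0.0914] r 0.1383 ang -57.3 zang -147.5 F tool [-2.3  6.2  2.6] 0.019221337239494058 [-1.320e+01  1.210e+01  1.048e+02 -1.000e-01  6.290e+01  1.344e+02]
```

Request:
{"fn": "play_rows", "kwargs": {
  "increments": [
    [[0,0,0],[0,0,0]],
    [[0,0,0],[0,0,0]],
    [[0,0,0],[0,0,0]],
    [[0,0,0],[0,0,0]],
    [[0,0,0],[0,0,0]],
    [[0,0,0],[0,0,0]],
    [[0,0,0],[0,0,0]],
    [[0,0,0],[0,0,0]],
    [[0,0,0],[0,0,0]],
    [[0,0,0],[0,0,0]]
  ],
  "claw": 0
}}

```text
time_s: 9.9
position: [0.618, -0.0887, 0.0909]
ee_rot: [145.0, 90.0, -2.5]
force: [-0.1, -0.6, 0.0]
finger_gap: 0.0855
```

Request:
{"fn": "play_rows", "kwargs": {
  "increments": [
    [[-0.4,0,0],[0,0,0]],
    [[-0.8,0,0],[0,0,0]],
    [[-0.8,0,0],[0,0,0]],
    [[-0.8,0,0],[0,0,0]],
    [[-0.8,0,0],[0,0,0]],
    [[-0.8,0,0],[0,0,0]],
    [[-0.8,0,0],[0,0,0]],
    [[-0.8,0,0],[0,0,0]],
    [[-0.3,0,0],[0,0,0]],
    [[0,0,0],[0,0,0]]
  ]
}}

```text
time_s: 10.9
position: [0.6187, -0.0889, 0.2505]
ee_rot: [134.7, 89.8, -12.8]
force: [0.4, -0.8, -0.6]
finger_gap: 0.0853
```

```bash
python3 -c "
from h import *
circ()"
```

```text
[ 0.6187 -0.0889  0.2505] r 0.1371 ang -57.1 zang -147.5 F tool [0.6 0.9 0.1] 0.0852545590992946 [-13.1   3.8  97.9   0.   78.1 134.4]
```

Request:
{"fn": "play_rows", "kwargs": {
  "increments": [
    [[0,0.2,0.5],[0,0,0]],
    [[0,0.35,0.93],[0,0,0]],
    [[0,0.35,0.93],[0,0,0]],
    [[0,0.35,0.93],[0,0,0]],
    [[0,0.35,0.93],[0,0,0]],
    [[0,0.35,0.93],[0,0,0]],
    [[0,0.35,0.93],[0,0,0]],
    [[0,0.35,0.93],[0,0,0]],
    [[0,0.35,0.93],[0,0,0]],
    [[0,0.35,0.93],[0,0,0]]
  ]
}}

```text
time_s: 11.9
position: [0.4737, -0.2791, 0.2464]
ee_rot: [-62.5, 89.8, 150.0]
force: [0.5, 0.4, -0.1]
finger_gap: 0.0855
```

Request:
{"fn": "play_rows", "kwargs": {
  "increments": [
    [[0,0.35,0.93],[0,0,0]],
    [[0,0.35,0.93],[0,0,0]],
    [[0,0.35,0.93],[0,0,0]],
    [[0,0.35,0.93],[0,0,0]],
    [[0,0.35,0.93],[0,0,0]],
    [[0,0.35,0.93],[0,0,0]],
    [[0,0.35,0.93],[0,0,0]],
    [[0,0.2,0.5],[0,0,0]],
    [[0,0,0],[0,0,0]]
  ]
}}

```text
time_s: 12.8
position: [0.3619, -0.429, 0.247]
ee_rot: [-84.4, 89.9, 127.9]
force: [0.3, -0.1, 0.1]
finger_gap: 0.0853
```

```bash
python3 -c "
from h import *
im=capture('top');cv2.imwrite('pics/t3.png',im[:,:,::-1])
b=capture('scene')[:,:,::-1];cv2.imwrite('pics/c3.png',np.hstack([cv2.resize(im[90:310,60:310,::-1],(400,352)),cv2.resize(b[110:270,170:352],(400,352))]))
for ce,st in blobs(green(im)):
  p=ray('top',ce,.04);d=p[:2]-[.5442,.0262];print(ce,st,p.round(4),np.degrees(np.arctan2(d[1],d[0])))"
```

```text
[353.05357143 185.92857143] [343 176  21  21 112] [ 0.5675 -0.2603  0.04  ] -85.3474875200246
[357.46428571 233.5625    ] [347 224  22  21 112] [ 0.4838 -0.2653  0.04  ] -101.71709928907235
[190.25063939 248.85933504] [173 232  36  34 391] [0.4592 0.0271 0.04  ] 179.38791598852268
```

View pics/c3.png

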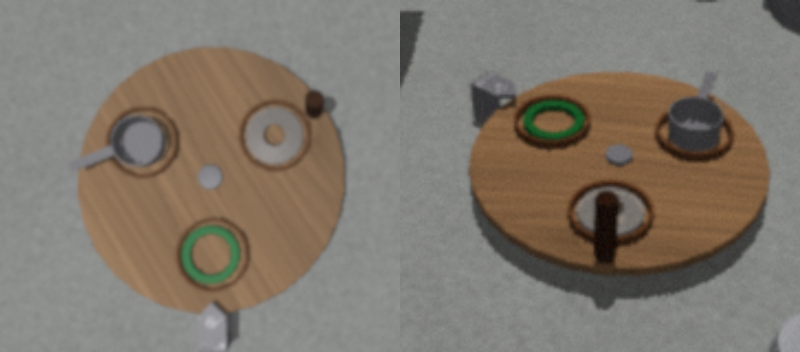

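The pocket rims in the top crop are at (214,253), (143,141) and (275,135), and the pointer tip is at (213,305). I'll check the angles.

```bash
python3 -c "
from h import *
for u,v,z in((214,253,.042),(143,141,.042),(275,135,.042),(315,103,.106),(213,305,.049),(210,177,.036)):
  p=ray('top',(60+u/1.6,90+v/1.6),z)[:2];d=p-[.5442,.0262];print(p.round(4),np.hypot(*d).round(4),np.degrees(np.arctan2(d[1],d[0])).round(1))
print(get_state()['qvel'].round(1))"
```

```text
[0.4605 0.0207] 0.0839 -176.2
[0.5839 0.1004] 0.0841 61.9
[ 0.5895 -0.0459] 0.0852 -57.9
[ 0.6132 -0.0897] 0.1349 -59.2
[0.4059 0.0203] 0.1384 -177.6
[0.5438 0.0267] 0.0006 131.6
[ 1.1 -0.3 -0.1 -0.   0.  -0. ]
```

The disc angles average −177.8° against the pointer's −177.5°, so the pocket is clicked in. Handing in.

```bash
python3 -c "
from station import *
print(sign_off())"
```

```text
the job is handed in; nothing more can be done
None
```

The seal's pocket is at the steel pointer, and the job was handed in at about 13 s of the 38 s allowed. I gripped the post, turned the disc about 65° clockwise seen from above, let go, and moved the arm clear. The gripper never went near the seal.

- **Final position:** in the last picture, the pocket rims and post put the seal's pocket at −177.8° on average, with the pointer at −177.5°. Single readings ran from −176.2° to −179.2°. That spread is picture-reading error and well inside the detent's pull-in of about 8°.
- **Right seal:** the green ring in the pocket measured about 62 mm across, against 64 mm given. The two loose green rings on the counter are about 40 mm, so they are a different size.
- **Seal in its pocket:** the seal still lies in its pocket, slightly to one side. It was up to 4 mm off centre by the description.
- **Forces:** no reading at the end of a move passed about 7 N.

No check failed or disagreed.

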